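# Set the banana stall's power switches for frying

## Task

Get the fried banana stall ready: on the grey power box, slide the red switch fully on and the yellow switch fully off. Leave the green switch on and the blue switch off, as they are. On is the far side, by the white strip; off is the side nearer the robot, by the black strip.

Things in the scene. Friction and masses are not known exactly. Their poses are not given: they have to be found in the camera images.
- red_top (a point): Centre of the top of the red switch's cap, starting within 3 mm of its OFF end. All four caps: 12 mm along the slot, 14 mm across, 24 mm tall on a white cover plate whose top is 56 mm above the table; this point is 80 mm above it. The point's x axis runs level along the slot towards ON, z up. Caps slide 30 mm between hard stops against about 2 N friction and stay where left.
- yellow_top (a point): The same point and axes on the yellow switch's cap, which starts within 3 mm of its ON end. The four switches stand side by side in an order that changes, slots parallel and level with one another, 60 mm from slot to slot.
- green_top (a point): The same point and axes on the green switch's cap, which starts within 3 mm of its ON end and stays so: it shows where on is. The switches sit on a fixed grey box, 160 mm along the slots, 270 mm across, 50 mm high, turned up to 20 degrees, with a white strip along its ON edge (away from the robot) and a black strip along its OFF edge.
- blue_top (a point): The same point and axes on the blue switch's cap, which starts within 3 mm of its OFF end and stays so: it shows where off is.

How it is judged:
By the outcome, as a careful person would: the job done as asked, in the order asked, and still so for the second after the job is handed in, with the robot touching nothing.
It also fails if it takes over 35 s, if anything falls off the work surface, if the arm or the gripper's body presses on something with over 40 N, if the wrist force passes 120 N, or if a joint passes its speed limit or range.

## Robot

A 7-joint arm with a two-finger parallel gripper is mounted at the origin on the work surface. World frame = base frame: x ahead of the robot, y to its left, z up, the work surface at z = 0. Lengths are in mm, angles in rad, forces in N, time in s.
With the tool pointing down it reaches from about 400 to 875 mm from the base axis. Payload 4.4 kg.
Tool frame: the origin (TCP) lies on the centre line of the jaws, within the pads' length; the fingertips stand 25 mm ahead of it and the grasp point (between the pads) lies 6 mm ahead of it (ctrl.finger_overhang is the distance from the TCP to the fingertips, in mm); z points along the fingers, y is the line along which they close (so a half turn about z gives the same grasp; the last joint's range is limited). The gripper opens to 85 mm and grips with 20 to 120 N. Pads are 22 mm wide; open, the fingers measure 114 mm over their backs; the gripper's body (76 mm by 85 mm) begins 54 mm behind the grasp point. The pads swing forward as they close: fully open they stand 13 mm farther back than shut.
Start: joints at [1.19, 0.628, 0.038, 1.517, -0.027, 0.996, -0.02], TCP at [201.284, -618.063, 256.313] pointing down, gripper open.
Joint ranges: [-3.06, 3.06], [-0.37, 2.12], [-1.25, 1.32], [0.18, 2.47], [-1.1, 4.24], [0.23, 1.98], [-2.94, 2.94]. Speed limits (rad/s): [2.57, 2.57, 3.14, 3.14, 3.14, 3.14, 3.14].

## Interface

Orientations are given as [roll, pitch, yaw] about the fixed x, y, z axes, in that order (R = Rz(yaw) Ry(pitch) Rx(roll)).
In Python, from cell import ctrl gives the robot as it stands. The module is installed in compiled form; this text tells all that it offers.
- The arm moves only by the tool play_rows, never from a script. Its argument "targets" is a list of rows, each a list of 5 numbers: the closure, from 0 (fully open) to 1 (shut), then the shift along the tool's x, y, z in cm, then the turn about the tool's z in degrees. In form: [[gripper, dx, dy, dz, spin], ...]. A call has 1 to 10 rows; each row is the pose to reach, as a shift and turn from the pose commanded when the call began, along the tool's axes at that moment; what a row does not reach only later rows make up. A row lasts 1/10 s, in which the tool goes at most 50 mm and 8.59 degrees, less where a joint would pass 70% of its speed; a pose out of reach is approached as far as the arm can. A call with a gripper value outside its range is refused whole. The fingers move at their own pace and stop on an object; the grip force is fixed at half the most. Time passes only in rows, so rows that repeat a pose let the fingers close. It gives the time, the measured TCP pose, the force, the opening and the grip force at its end, in the units of the state.
- ctrl.read_state(): the state, without advancing time (a new reading comes with each control period).
- ctrl.get_image(name): name is "scene" or "top" or "wrist"; returns (picture, depth): 384x512x3 uint8, red, green, blue; 384x512 float32, mm along the optical axis (not along the pixel's ray), 0 where there is no reading.
- ctrl.calibration(name): a dict with "vfov" (degrees; the focal length in pixels is half the picture's height over the tangent of half this angle, whatever the lens; pixels are square), "cx", "cy" (the principal point, pixels), "extrinsics" (4x4, takes a point from camera to world coordinates); the wrist camera has in their place "mount" (4x4, takes a point from camera to tool coordinates, whose origin is the TCP and whose axes are the flange's). Camera axes: x right, y down, z forward; pixel columns grow to the right and rows downward; lengths in mm; the calibration is good to about 2 mm. A picture is of the moment at which its call begins: read the wrist's pose just before it. calibration takes no time and is no camera call.
- ctrl.finish_job(): hands the job in; it is judged then, once.
Trained networks look in the newest picture that a camera, given by its name, has taken for a name from the list of things; names that differ only in an ending like _2 or _b are one class to them, and where a whole thing is asked for, a point or a joint stands for the part that bears it (a point fixed in the world has none). Each returns a list of dicts, best first, with "confidence" (0 to 1); they miss things now and then, are a little off and sometimes report something else, mostly with a low value. They report only what shows in the picture. A call takes as long as a camera call.
- ctrl.search_frame(camera, name): "bbox" ([left, top, right, bottom] in pixels, round what is visible of it).
- ctrl.trace(camera, name): "pixels" (384x512 bool, what is visible of it) and "bbox" ([left, top, right, bottom] in pixels, round what is visible of it).
The state is a dict: "clock": time; "qpos": joint angles; "qd": joint speeds; "tau": joint torques, N m; "eef_pos": TCP position; "tool_rot": TCP orientation; "force": force on the tool from outside, world axes, zero at the start; "torque": the same for the moment, N m; "width": finger opening in mm; "gripper_force": force on a finger pad.
Only numpy, scipy, OpenCV 4.12 (cv2) and the standard library are available. Lean on these libraries where they do the work, as an engineer would, in place of code of your own. Each camera call takes 0.05 s, during which the arm holds its last target. There are 200 camera calls.

## Working session

There is one attempt and no reset: what is moved stays moved. The work goes in short steps, Python scripts to look and compute and a tool call to move; the robot and the scene stay as the last step left them, time stands still between calls to the robot, and variables do not carry over. Pictures are saved under pics/ and viewed, at most 10 in all, crops included, and the job is handed in when it is done.

Besides the shell and the picture viewer there is one more tool, called as name(argument=value, ...) on one line, values as JSON. play_rows: Moves the arm, as the interface text tells. Its arguments: {"type":"object","properties":{"targets":{"type":"array"}},"required":["targets"]}

```bash
mkdir -p pics; cat > h.py <<'E'
import numpy as np, cv2
from cell import ctrl
from scipy.spatial.transform import Rotation as R
def cloud(cam,depth):
    c=ctrl.calibration(cam); h,w=depth.shape
    f=h/2/np.tan(np.radians(c['vfov'])/2)
    v,u=np.mgrid[:h,:w]
    P=np.stack([(u-c['cx'])/f*depth,(v-c['cy'])/f*depth,depth],-1)
    E=np.array(c['extrinsics']) 
    return P@E[:3,:3].T+E[:3,3]
E
python3 - <<'E'
from h import *
s=ctrl.read_state();print(s['eef_pos'],s['tool_rot'],s['clock'],s['width'])
im=[]
for cam in ['top','scene']:
    p,d=ctrl.get_image(cam); im.append(p); W=cloud(cam,d)
    for n in ['red','yellow','green','blue']:
        for r in ctrl.trace(cam,n+'_top')[:2]:
            m=r['pixels']&(d>0); Q=W[m]
            if len(Q)==0: continue
            t=Q[Q[:,2]>Q[:,2].max()-8]
            print(cam,n,round(r['confidence'],2),r['bbox'],len(Q),np.median(t,0).round(1),((t.min(0)+t.max(0))/2).round(1),Q[:,2].max().round(1))
    cv2.imwrite(f'pics/{cam}.png',p[:,:,::-1])
cv2.imwrite('pics/a.png',cv2.resize(np.hstack(im)[:,:,::-1],(800,300)))
E
```

```text
[ 201.10470328 -617.46538164  255.38408854] [-3.13964004e+00  2.92624699e-05  3.14837119e-01] 0.0 85.42808060513639
top red 0.61 [308.9, 197.3, 319.1, 204.1] 59 [560.1 -53.5  79.8] [559.5 -53.4  80.5] 83.6
top yellow 0.43 [268.2, 187.4, 277.3, 194.8] 76 [575.5   9.7  79.6] [575.7   9.   79.5] 82.8
top blue 0.43 [382.3, 181.8, 393.5, 189.4] 74 [ 582.6 -170.6   79.9] [ 582.1 -171.4   80.6] 84.5
scene red 0.52 [228.4, 177.0, 234.5, 191.0] 80 [560.5 -54.   81. ] [559.4 -53.2  79.7] 83.6
scene green 0.59 [192.7, 169.5, 201.8, 181.1] 74 [ 598.3 -107.5   80.6] [ 597.5 -108.8   79.6] 83.4
scene blue 0.66 [180.4, 147.4, 191.0, 152.4] 78 [ 582.7 -171.7   80.8] [ 582.1 -172.7   81.1] 85.0
```

View pics/top.png

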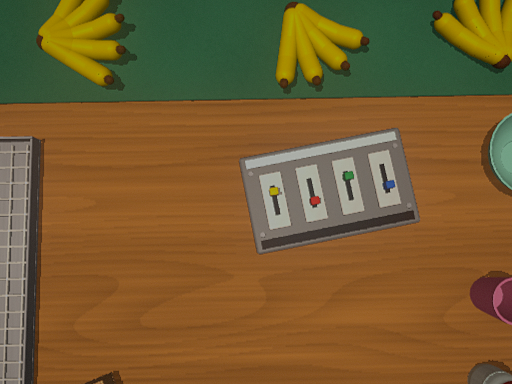

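The top view shows the caps left to right: yellow at (274,191), red (314,200), green (348,176) and blue (388,185). The slots point about 10.8° left of +x. A cup at (490,300) lies near my path, so I'll check its height before moving.

```bash
python3 - <<'E'
from h import *
for cam in ['top','scene']:
    p,d=ctrl.get_image(cam); W=cloud(cam,d)
    m=(d>0)&(W[...,0]>180)&(W[...,0]<700)&(W[...,1]>-560)&(W[...,1]<-200)&(W[...,2]>15)
    Q=W[m]; print(cam,len(Q)); 
    for y in range(-560,-200,40):
        q=Q[(Q[:,1]>=y)&(Q[:,1]<y+40)]
        if len(q): print(y,q.max(0).round(),q.min(0).round())
print(ctrl.finger_overhang)
E
```

```text
top 3323
-440 [ 687. -400.   25.] [ 675. -405.   16.]
-400 [ 699. -360.   60.] [ 375. -400.   15.]
-360 [ 679. -320.   92.] [ 280. -360.   15.]
-320 [ 423. -304.   92.] [ 262. -320.   15.]
-240 [ 673. -200.   55.] [ 520. -227.   44.]
scene 13609
-560 [ 627. -520.  194.] [ 445. -560.   15.]
-520 [ 673. -480.  195.] [ 248. -520.   16.]
-480 [ 700. -440.  196.] [ 252. -480.   15.]
-440 [ 700. -400.   59.] [ 559. -440.   15.]
-400 [ 700. -360.  102.] [ 251. -400.   16.]
-360 [ 676. -320.  105.] [ 232. -360.   15.]
-320 [ 420. -304.  104.] [ 235. -320.   15.]
-240 [ 669. -200.   55.] [ 520. -229.   47.]
25.0
```

play_rows(targets=[[1, 0, 0, -4, 0], [1, 48.1, -43, -4, 7.2], [1, 48.1, -43, -4, 7.2], [1, 48.1, -43, -4, 7.2], [1, 48.1, -43, -4, 7.2], [1, 48.1, -43, -4, 7.2], [1, 48.1, -43, -4, 7.2], [1, 48.1, -43, -4, 7.2], [1, 48.1, -43, -4, 7.2], [1, 48.1, -43, -4, 7.2]])

```text
clock: 1.6
eef_pos: [428.2, -227.3, 296.7]
tool_rot: [3.141, -0.001, 0.189]
force: [0.6, 0.2, 0.2]
width: -0.3
gripper_force: 0.0
```

play_rows(targets=[[1, 12.5, -14.5, 0, 0], [1, 12.5, -14.5, 0, 0], [1, 12.5, -14.5, 0, 0], [1, 12.5, -14.5, 0, 0], [1, 12.5, -14.5, 8, 0], [1, 12.5, -14.5, 12, 0], [1, 12.5, -14.5, 12, 0], [1, 12.5, -14.5, 12, 0], [1, 12.5, -14.5, 12, 0]])

```text
clock: 2.5
eef_pos: [523.5, -63.2, 176.9]
tool_rot: [3.141, -0.001, 0.189]
force: [-0.5, 0.2, 0.7]
width: 0.4
gripper_force: 0.0
```

play_rows(targets=[[1, -0.3, -0.3, 3, 0], [1, -0.3, -0.3, 6, 0], [1, -0.3, -0.3, 8.8, 0], [1, -0.3, -0.3, 8.8, 0], [1, -0.3, -0.3, 8.8, 0], [1, -0.3, -0.3, 8.8, 0]])

```text
clock: 3.1
eef_pos: [521.2, -61.0, 90.5]
tool_rot: [3.14, -0.004, 0.189]
force: [-0.4, -0.1, -0.1]
width: 0.5
gripper_force: 0.0
```

```bash
python3 - <<'E'
from h import *
p,d=ctrl.get_image('scene')
cv2.imwrite('pics/b.png',cv2.resize(p[110:240,140:310,::-1],(680,520),interpolation=cv2.INTER_CUBIC))
E
```

```text
(no output)
```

View pics/b.png

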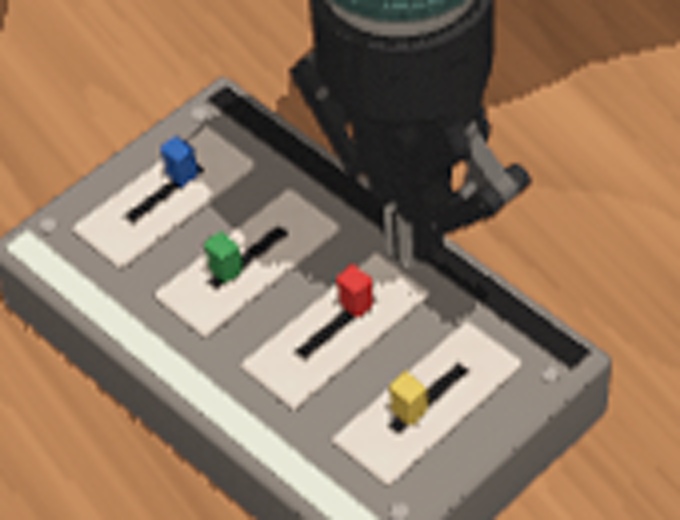

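The closed fingers stand right behind the red cap at (355,290), in line with its slot, so I'll push now.

play_rows(targets=[[1, 1, 0, 0, 0], [1, 2, 0, 0, 0], [1, 2.7, 0, 0, 0], [1, 3.4, 0, 0, 0], [1, 4.1, 0, 0, 0], [1, 4.6, 0, 0, 0], [1, 4.6, 0, 0, 0]])

```text
clock: 3.85
eef_pos: [565.7, -51.8, 88.2]
tool_rot: [3.141, -0.001, 0.189]
force: [0.4, -0.5, -0.9]
width: 0.0
gripper_force: 0.0
```

play_rows(targets=[[1, 0.3, 0, 0, 0], [1, 0.6, 0, 0, 0], [1, 0.8, 0, 0, 0], [1, 0.8, 0, 0, 0]])

```text
clock: 4.25
eef_pos: [570.2, -51.0, 88.0]
tool_rot: [-3.141, 0.005, 0.189]
force: [-5.2, -1.1, 3.4]
width: -0.2
gripper_force: 3.0
```

```bash
python3 - <<'E'
from h import *
p,d=ctrl.get_image('scene'); W=cloud('scene',d)
for n in ['red','yellow','green','blue']:
    for r in ctrl.trace('scene',n+'_top')[:1]:
        Q=W[r['pixels']&(d>0)]; t=Q[Q[:,2]>Q[:,2].max()-8]
        print(n,r['confidence'],np.median(t,0).round(1),(np.median(t,0)[:2]@[.982,.188]).round(1))
cv2.imwrite('pics/c.png',cv2.resize(p[110:240,140:310,::-1],(680,520),interpolation=cv2.INTER_CUBIC))
E
```

```text
red 0.46 [588.6 -48.7  80.8] 568.9
yellow 0.4 [576.2  10.7  80.6] 567.9
green 0.67 [ 597.  -107.2   80.6] 566.1
```

View pics/c.png

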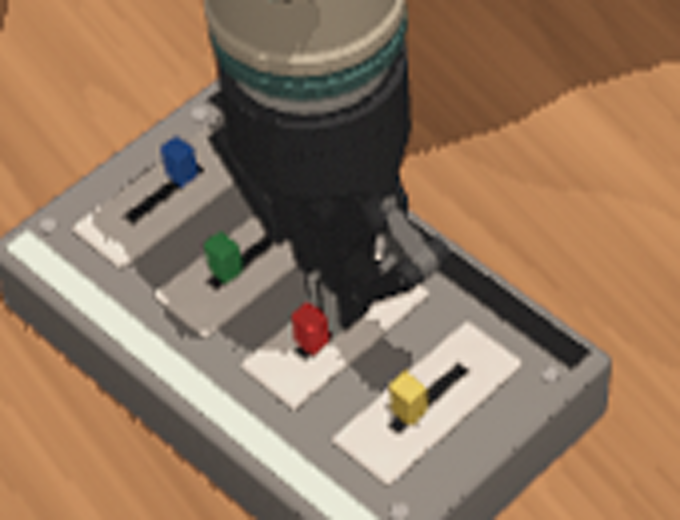

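Red is now at (310,328), level with yellow and green. I'll push a little more to be sure it's against the stop.

play_rows(targets=[[1, 0.2, 0, 0, 0], [1, 0.4, 0, 0, 0], [1, 0.4, 0, 0, 0], [1, 0.4, 0, 0, 0]])

```text
clock: 4.9
eef_pos: [570.4, -51.0, 87.6]
tool_rot: [-3.14, 0.013, 0.188]
force: [-12.8, -2.3, 8.4]
width: 0.1
gripper_force: 6.3
```

play_rows(targets=[[1, -1.5, 0, 0, 0], [1, -2.5, 0, 0, 0], [1, -2.5, 0, -4, 0], [1, -2.5, 0, -7, 0], [1, 1, -5.9, -7, 0], [1, 5, -5.9, -7, 0], [1, 5, -5.9, -7, 0], [1, 5, -5.9, -7, 0], [1, 5, -5.9, -7, 0]])

```text
clock: 5.8
eef_pos: [613.6, 16.5, 157.9]
tool_rot: [3.141, 0.001, 0.188]
force: [-0.8, -0.3, -0.8]
width: -0.1
gripper_force: 0.0
```

```bash
python3 - <<'E'
from h import *
s=ctrl.read_state(); print(s['eef_pos'],s['tool_rot'])
for c in ['scene','top']:
  p,d=ctrl.get_image(c); W=cloud(c,d)
  for n in ['red','yellow','green','blue']:
    for r in ctrl.trace(c,n+'_top')[:1]:
        Q=W[r['pixels']&(d>0)]; t=Q[Q[:,2]>Q[:,2].max()-8]
        if len(t): print(c,n,r['confidence'],np.median(t,0).round(1),(np.median(t,0)[:2]@[.982,.188]).round(1))
E
```

```text
[613.56349777  16.49400177 157.9463494 ] [3.14098141e+00 1.33379536e-03 1.88236030e-01]
scene green 0.53 [ 599.6 -108.3   80.6] 568.4
```

play_rows(targets=[[1, 0.2, 0, 3, 0], [1, 0.2, 0, 6, 0], [1, 0.2, 0, 7, 0], [1, 0.2, 0, 7, 0], [1, 0.2, 0, 7, 0]])

```text
clock: 6.8
eef_pos: [617.0, 17.9, 89.1]
tool_rot: [3.141, -0.001, 0.189]
force: [-0.7, 0.1, -0.5]
width: 0.1
gripper_force: 0.0
```

```bash
python3 - <<'E'
from h import *
p,d=ctrl.get_image('scene')
cv2.imwrite('pics/d.png',cv2.resize(p[110:240,140:310,::-1],(680,520),interpolation=cv2.INTER_CUBIC))
E
```

```text
(no output)
```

View pics/d.png

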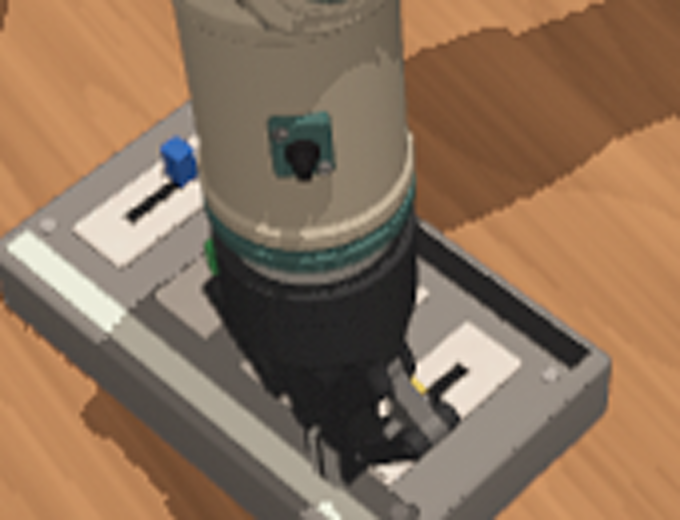

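The fingers are past the yellow cap, whose edge shows at (418,385). I'll pull it back towards the off side.

play_rows(targets=[[1, -1, 0, 0, 0], [1, -2, 0, 0, 0], [1, -2.7, 0, 0, 0], [1, -3.4, 0, 0, 0], [1, -4.1, 0, 0, 0], [1, -4.7, 0, 0, 0], [1, -5.1, 0, 0, 0], [1, -5.4, 0, 0, 0], [1, -5.4, 0, 0, 0]])

```text
clock: 7.75
eef_pos: [563.4, 7.8, 88.4]
tool_rot: [-3.142, -0.001, 0.189]
force: [2.0, 0.2, 1.2]
width: 0.3
gripper_force: 1.0
```

play_rows(targets=[[1, -0.2, 0, 0, 0], [1, -0.4, 0, 0, 0], [1, -0.6, 0, 0, 0], [1, -0.7, 0, 0, 0], [1, -0.7, 0, 0, 0]])

```text
clock: 8.25
eef_pos: [563.0, 7.7, 88.9]
tool_rot: [3.141, -0.013, 0.19]
force: [13.1, 2.8, -8.5]
width: -0.3
gripper_force: 6.8
```

Yellow is firmly on its stop. Next I'll back off, lift and move clear so I can check.

play_rows(targets=[[1, 2, 0, 0, 0], [1, 2.5, 0, 0, 0], [1, 2.5, 0, -5, 0], [1, 2.5, 0, -10, 0], [1, 2.5, 0, -15, 0], [1, 2.5, 0, -20, 0], [1, 0, -5, -20, 0], [1, -2, -15, -20, 0], [1, -4, -25, -20, 0], [1, -4, -25, -20, 0]])

```text
clock: 9.25
eef_pos: [490.5, 189.7, 287.8]
tool_rot: [3.14, 0.003, 0.188]
force: [0.8, -0.1, 0.3]
width: 0.2
gripper_force: 0.0
```

```bash
python3 - <<'E'
from h import *
ims=[]
for c in ['scene','top']:
  p,d=ctrl.get_image(c); W=cloud(c,d)
  for n in ['red','yellow','green','blue']:
    for r in ctrl.trace(c,n+'_top')[:1]:
        Q=W[r['pixels']&(d>0)]; t=Q[Q[:,2]>Q[:,2].max()-8]
        if len(t): print(c,n,round(r['confidence'],2),np.median(t,0).round(1),(np.median(t,0)[:2]@[.982,.188]).round(1))
  q=p[110:240,140:310] if c=='scene' else p[120:260,235:425]
  ims.append(cv2.resize(q[:,:,::-1],(400,300),interpolation=cv2.INTER_CUBIC))
cv2.imwrite('pics/e.png',np.hstack(ims))
E
```

```text
scene red 0.55 [588.2 -48.5  80.7] 568.5
scene green 0.56 [ 598.2 -107.8   80.5] 567.2
scene blue 0.57 [ 582.3 -172.5   80.4] 539.3
top red 0.55 [588.3 -48.   80. ] 568.6
top yellow 0.61 [548.8   4.3  79.8] 539.7
```

View pics/e.png

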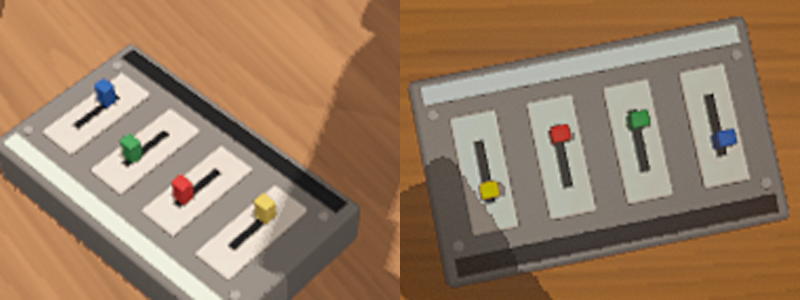

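The overhead crop shows red at (560,133), level with green at the white strip. Yellow at (489,190) is at the black strip like blue, and the arm is clear.

```bash
python3 -c "
from cell import ctrl
print(ctrl.finish_job())"
```

```text
the job is handed in; nothing more can be done
None
```

The job is handed in: red was slid fully on, then yellow fully off, each pushed firmly against its stop; green is still on, blue is still off, and the arm was clear by about 9 s.

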